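Blank off the vacuum port

ROBOT

A 7-joint arm with a two-finger parallel gripper is mounted at the origin on a cart in front of the work surface, level with it; the furniture and walls round the work are solid. World frame = base frame: x ahead of the robot, y to its left, z up, the work surface at z = 0. Lengths are in m, angles in rad, forces in N, time in s.
With the tool pointing down it reaches from about 0.425 to 0.95 m from the base axis. Payload 16.7 kg.
Tool frame: the origin (TCP) lies on the mounting face of the last link; the fingertips stand 199 mm ahead of it and the grasp point (between the pads) lies 180 mm ahead of it; z points along the fingers, y is the direction in which the jaws open and shut (so a half turn about z gives the same grasp; the last joint's range is limited). The gripper opens to 94 mm and grips with 3 to 60 N. Pads are 16 mm wide; open, the fingers measure 119 mm over their backs; the gripper's body (75 mm by 177 mm) begins 78 mm behind the grasp point.
Start: joints at [1.159, 0.426, 0.074, 1.606, -0.034, 1.111, -0.067], TCP at [0.175, -0.652, 0.405] pointing down, gripper open.
Joint ranges: [-2.85, 2.85], [-0.5, 2.14], [-1.23, 1.37], [0.21, 2.46], [-1.02, 4.16], [0.16, 2.05], [-2.73, 2.73]. Speed limits (rad/s): [1.89, 1.89, 2.39, 2.39, 3.01, 3.01, 3.01].

INTERFACE

Orientations are given as a rotation vector (axis times angle).
In Python, from bench import readout, grab_frame, arm gives the robot as it stands.
- The arm moves only by the tool send_rows, never from a script. Its argument "moves" is one flat list of numbers, 7 for each row, row after row: the shift along the tool's x, y, z in mm, then the turn, a rotation vector about the tool's x, y, z in rad, then the opening, from 0 (shut) to 1 (fully open). A call has exactly 5 rows; each row is the pose to reach, as a shift and turn from the pose commanded when the call began, along the tool's axes at that moment; what a row does not reach only later rows make up. A row lasts 1/12 s, in which the tool goes at most 41.7 mm and 7.16 degrees, less where a joint would pass 70% of its speed; a pose out of reach is approached as far as the arm can. A call with a gripper value outside its range is refused whole. The fingers move at their own pace and stop on an object; "squeeze" is the grip in N (left out, the last holds). Time passes only in rows, so rows that repeat a pose let the fingers close, or fill a call up. It gives the time, the measured TCP pose, the force and the opening at its end, in the units of the state.
- readout.get_state(): the state, without advancing time (a new reading comes with each control period).
- grab_frame(name): name is "scene" or "top"; returns a dict with "color" (480x640x3 uint8, blue, green, red), "camera_matrix" (3x3 intrinsics, pixels), "cam_to_world" (4x4, takes a point from camera to world coordinates). Camera axes: x right, y up, looking along -z (the intrinsics and any distortion apply to the point x, -y, -z); pixel columns grow to the right and rows downward; lengths in m; the calibration is good to about 2 mm. A picture is of the moment at which its call begins. There is no depth.
- arm.hand_in(): hands the job in, once; it reports no verdict.
The state is a dict: "time_s": time; "q": joint angles; "joint_velocities": joint speeds; "effort": joint torques, N m; "tool_pos": TCP position; "tool_rot": TCP orientation; "ft_force": force on the tool from outside, world axes, zero at the start; "ft_torque": the same for the moment, N m; "gripper_width": finger opening in m.
Only numpy, scipy, OpenCV 4.12 (cv2) and the standard library are available. Lean on these libraries where they do the work, as an engineer would, in place of code of your own. Each camera call takes 0.05 s, during which the arm holds its last target.

TASK

Close the vacuum port on the white stand: first seat the pale metal flanged adapter, flange face down, fully home over the stand's tapered spigot, then seat the large blue blanking cap, flange down, fully home over the spigot on top of the adapter. Let go of both; the smaller red cap does not fit here, so leave it where it stands.

Things in the scene. Friction and masses are not known exactly. Their poses are not given: they have to be found in the camera images.
- port_stand: White square vacuum port stand, 110 x 110 mm, fixed; black valve knob on its -x side. Origin: centre of its underside on the worktop, z up. On top, centred: a steel port flange, 72 mm across, upper face at z = 36 mm, and on it a tapered spigot, 32 mm across for 7 mm, narrowing to 12 mm at its tip (z = 58 mm). Seated adapter: its origin on this axis at z = 36 mm.
- adapter: Pale bare-aluminium flanged adapter, loose, 0.18 kg. Bottom flange 72 mm across, 6 mm thick, with bolt heads 1.5 mm high; neck 44 mm across (grasp here from above) up to z = 40 mm; tapered spigot (32 to 12 mm) up to z = 62 mm. Underneath a blind bore 36 mm across, 25 mm deep. Origin: centre of the flange's underside, z up. Seated blue cap: its origin on this axis at z = 40 mm.
- blue_cap: Large blue plastic blanking cap, loose, 0.12 kg. Bottom flange 72 mm across, 6 mm thick, with bolt heads 1.5 mm high; neck 44 mm across (grasp here from above) up to z = 40 mm; closed flat top at 42 mm. Underneath a blind bore 36 mm across, 25 mm deep. Origin: centre of the flange's underside, z up.
- red_cap: Small red plastic cap of the same form, a bystander: flange 54 mm across, neck 32 mm, 36 mm tall, bore only 20 mm. Origin: centre of its underside.

How it is judged:
On the way:
1. the adapter is fully home on the stand's port, the blue cap not yet on it (horizontal distance between adapter and port_stand below 0.01 m and z of adapter in the frame of port_stand between 0.03 and 0.042 m and angle between adapter's own z axis and vertical below 0.175 rad and horizontal distance between blue_cap and adapter above 0.06 m), for 0.2 s.
At the end, for the whole second after the job is handed in: The adapter stands flange down on the stand's port flange and the blue cap flange down on the adapter's shoulder, each within 10 mm of centre, within 6 mm of its seated height and within 10 degrees of upright, both at rest (horizontal distance between adapter and port_stand below 0.01 m and z of adapter in the frame of port_stand between 0.03 and 0.042 m and angle between each of adapter, blue_cap's own z axis and vertical below 0.175 rad and horizontal distance between blue_cap and adapter below 0.01 m and z of blue_cap in the frame of adapter between 0.034 and 0.046 m and linear speed of each of adapter, blue_cap below 0.02 m/s); the robot touches nothing.
It fails at once if the red cap is moved more than 30 mm (distance of red_cap from where it was at the start of the episode above 0.03 m).
It also fails if it takes over 58 s, if anything falls off the work surface, if the arm or the gripper's body presses on something with over 40 N, if the wrist force passes 120 N, or if a joint passes its speed limit or range.

## Working session

There is one attempt and no reset: what is moved stays moved. The work goes in short steps, Python scripts to look and compute and a tool call to move; the robot and the scene stay as the last step left them, time stands still between calls to the robot, and variables do not carry over. Pictures are saved under pics/ and viewed, and the job is handed in when it is done.

Besides the shell and the picture viewer there is one more tool, called after "Call:" as name(argument=value, ...) on one line, values as JSON. send_rows: Moves the arm, as the interface text tells. Its arguments: {"type":"object","properties":{"moves":{"type":"array","items":{"type":"number"}},"squeeze":{"type":"number"}},"required":["moves"]}

```bash
ls; mkdir -p pics; python3 - <<'E'
from bench import readout, grab_frame, arm
import cv2,numpy as np
print(readout.get_state())
for n in("scene","top"):
    f=grab_frame(n); cv2.imwrite(f"pics/{n}0.png",f["color"]); print(f["camera_matrix"],f["cam_to_world"],[k for k in f])
E
```

```text
pics
{'time_s': 0.0, 'q': array([ 1.15953421,  0.4267179 ,  0.07389554,  1.60659909, -0.0340723 ,
        1.11078822, -0.06707463]), 'joint_velocities': array([-7.00101788e-04, -4.79430272e-04, -2.51843629e-05,  1.42385352e-03,
       -1.05667575e-03,  1.39968707e-03,  6.94602714e-04]), 'effort': array([-3.95648749e-04, -9.35808921e+01,  3.66615839e+00, -4.54188180e+01,
       -4.89767035e-02,  2.03325081e-02,  1.02055176e-04]), 'tool_pos': array([ 0.17459161, -0.65184234,  0.40398971]), 'tool_rot': array([-3.11352377e+00, -4.09789682e-01,  4.64820954e-04]), 'ft_force': array([-0.57700849,  0.06362222, -0.86594465]), 'ft_torque': array([ 4.18534531e-02, -1.47797273e-05,  6.53658487e-02]), 'gripper_width': 0.0941657549206041}
[[490.8219673    0.         326.90334639]
 [  0.         490.8219673  231.13038535]
 [  0.           0.           1.        ]] [[-0.51782658  0.60681774 -0.60301564  0.03621699]
 [-0.85539216 -0.37768612  0.35448194  0.28705891]
 [-0.01264471  0.69937502  0.71464305  0.65458759]
 [ 0.          0.          0.          1.        ]] ['color', 'camera_matrix', 'cam_to_world']
[[614.12166764   0.         324.2485814 ]
 [  0.         614.12166764 234.33451733]
 [  0.           0.           1.        ]] [[ 0.12983465  0.9691979  -0.20928065  0.33086019]
 [-0.99152331  0.12796137 -0.02252568 -0.03401315]
 [ 0.004948    0.21043126  0.97759613  1.04414878]
 [ 0.          0.          0.          1.        ]] ['color', 'camera_matrix', 'cam_to_world']
```

View pics/scene0.png

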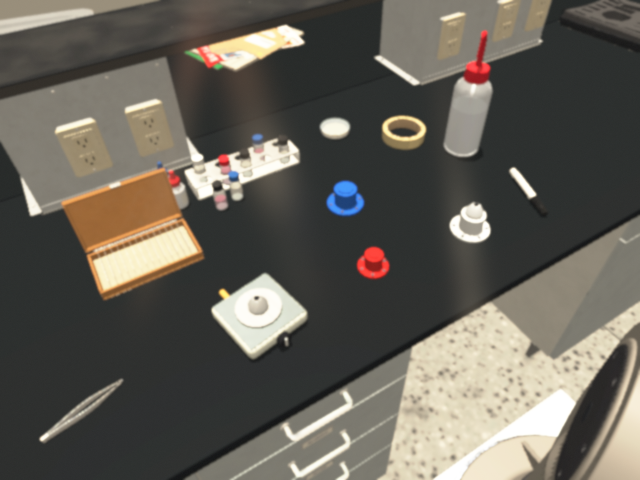

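View pics/top0.png

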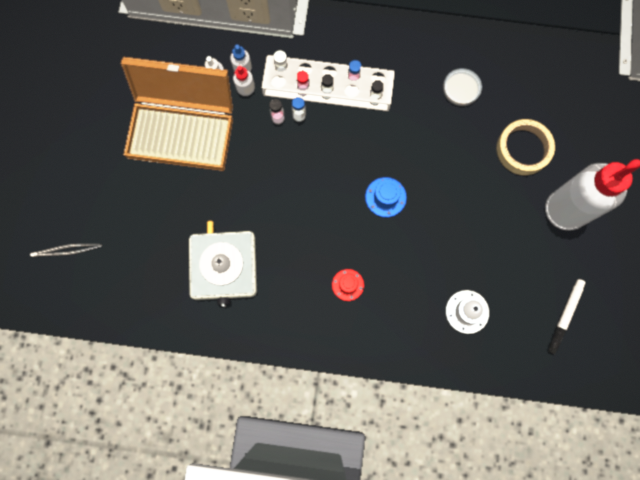

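The scene view shows the stand at about (260,308), the adapter at (470,222), the blue cap at (345,198) and the red cap at (373,262). In the top view they are at (221,265), (467,311), (386,197) and (348,285). All of them stand upright. Next I'll measure them in both views.

```bash
cat > h.py <<'E'
import cv2,numpy as np
def ray(f,uv):
    K=f["camera_matrix"];T=f["cam_to_world"]
    d=np.linalg.inv(K)@[uv[0],uv[1],1]; d=np.array([d[0],-d[1],-d[2]])
    d=T[:3,:3]@d; return T[:3,3],d/np.linalg.norm(d)
def plane(f,uv,z):
    o,d=ray(f,uv); return o+d*(z-o[2])/d[2]
def tri(f1,u1,f2,u2):
    a,d=ray(f1,u1);b,e=ray(f2,u2)
    s=np.linalg.lstsq(np.c_[d,-e],b-a,rcond=None)[0]
    p,q=a+s[0]*d,b+s[1]*e
    return (p+q)/2,np.linalg.norm(p-q)
def proj(f,P):
    T=f["cam_to_world"];p=T[:3,:3].T@(np.array(P)-T[:3,3]);p=np.array([p[0],-p[1],-p[2]])
    u=f["camera_matrix"]@p;return u[:2]/u[2]
def circ(pts):
    A=np.c_[2*pts[:,:2],np.ones(len(pts))];s=np.linalg.lstsq(A,(pts[:,:2]**2).sum(1),rcond=None)[0]
    return s[:2],np.sqrt(s[2]+s[0]**2+s[1]**2)
E
python3 - <<'E'
from bench import grab_frame
import cv2,numpy as np
from h import *
import pickle
F={n:grab_frame(n) for n in("scene","top")}
pickle.dump(F,open("F.pkl","wb"))
out=[]
for n,boxes in (("scene",[(200,265,120,100),(435,190,70,60),(315,170,60,55),(345,235,60,50)]),("top",[(175,210,100,110),(435,280,65,65),(355,165,65,60),(320,260,60,50)])):
    row=[cv2.resize(F[n]["color"][y:y+h,x:x+w],(400,int(400*h/w)),interpolation=cv2.INTER_NEAREST)[:300] if 0 else cv2.resize(F[n]["color"][y:y+h,x:x+w],(200,200),interpolation=cv2.INTER_CUBIC) for x,y,w,h in boxes]
    out.append(np.hstack(row))
cv2.imwrite("pics/crops.png",np.vstack(out))
# flange masks
for n,b in (("scene",(435,190,70,60)),("top",(435,280,65,65))):
    x,y,w,h=b; im=F[n]["color"][y:y+h,x:x+w]; m=(im.max(2)>90).astype(np.uint8)
    c=max(cv2.findContours(m,0,1)[0],key=cv2.contourArea)[:,0]+[x,y]
    P=np.array([plane(F[n],p,0.004) for p in c]); print("adapter",n,circ(P),cv2.boundingRect(c))
for n,b in (("scene",(315,170,60,55)),("top",(355,165,65,60))):
    x,y,w,h=b; im=F[n]["color"][y:y+h,x:x+w].astype(int); m=((im[...,0]-im[...,2]>60)).astype(np.uint8)
    c=max(cv2.findContours(m,0,1)[0],key=cv2.contourArea)[:,0]+[x,y]
    P=np.array([plane(F[n],p,0.004) for p in c]); print("blue",n,circ(P),cv2.boundingRect(c))
E
```

```text
adapter scene (array([ 0.46198867, -0.27646454]), np.float64(0.04692655299805343)) (449, 201, 42, 43)
adapter top (array([ 0.45338636, -0.26640373]), np.float64(0.037140617270508026)) (445, 289, 45, 45)
blue scene (array([ 0.64529955, -0.11402003]), np.float64(0.04426513907106346)) (326, 180, 39, 36)
blue top (array([ 0.6347528, -0.1078915]), np.float64(0.03644572863704442)) (365, 177, 42, 41)
```

View pics/crops.png

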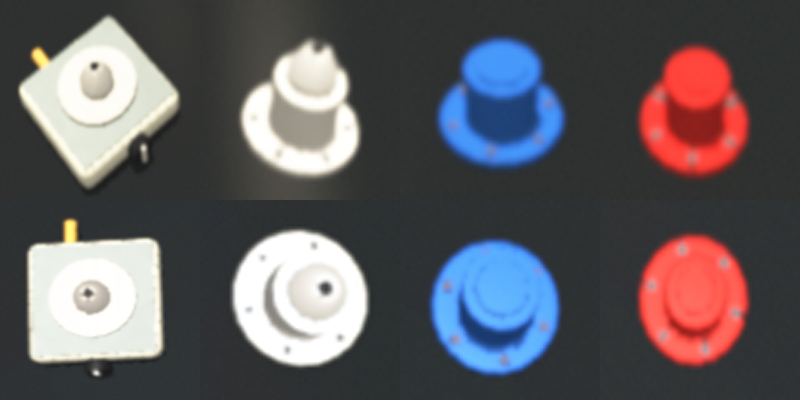

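```bash
python3 - <<'E'
import pickle
from h import *
F=pickle.load(open("F.pkl","rb"))
def mask(n,b,fn):
    x,y,w,h=b; im=cv2.GaussianBlur(F[n]["color"],(3,3),0)[y:y+h,x:x+w].astype(int); m=np.zeros((480,640),np.uint8); m[y:y+h,x:x+w]=fn(im); return m
def cont(m,f):
    c=cv2.findContours(m,cv2.RETR_EXTERNAL,cv2.CHAIN_APPROX_NONE)[0];return max(c,key=cv2.contourArea)[:,0].astype(float)
br=lambda im:im.min(2)>90
bl=lambda im:im[...,0]-im[...,2]>60
W=lambda t:(lambda im:im.min(2)>t)
# flange: rays on plane z=h for lower arcs; find h where two views agree
S={}
for nm,bs,bt,fn in(("adapter",(435,190,70,60),(435,280,65,65),br),("blue",(315,170,60,55),(355,165,65,60),bl)):
    cs=cont(mask("scene",bs,fn),0);ct=cont(mask("top",bt,fn),0)
    yc=cs[:,1].max()-16; low=cs[cs[:,1]>yc]
    es=cv2.fitEllipse(low.astype(np.float32).reshape(-1,1,2)); et=cv2.fitEllipse(ct.astype(np.float32).reshape(-1,1,2))
    print(nm,es,et,tri(F["scene"],es[0],F["top"],et[0]))
    for h in(0,.004,.008,.02):
        print(h,circ(np.array([plane(F["scene"],p,h) for p in low])),circ(np.array([plane(F["top"],p,h) for p in ct])))
# colors on stand
for n,b in(("top",(221,265)),("scene",(259,308))):
    print(n,F[n]["color"][b[1],b[0]-36:b[0]+40:4].tolist())
E
```

```text
adapter ((469.54132080078125, 228.04843139648438), (29.26911735534668, 41.83566665649414), 102.1643295288086) ((467.0367736816406, 311.4637756347656), (43.393768310546875, 45.52646255493164), 137.396240234375) (array([ 0.45341978, -0.26681076,  0.00164476]), np.float64(0.0004284474650298904))
0 (array([ 0.45464594, -0.26721052]), np.float64(0.03770769361714454)) (array([ 0.45373462, -0.2672875 ]), np.float64(0.03761375546483491))
0.004 (array([ 0.45208904, -0.26382353]), np.float64(0.037477272545373835)) (array([ 0.4532639 , -0.26639385]), np.float64(0.0374696619935648))
0.008 (array([ 0.44953214, -0.26043655]), np.float64(0.03724685147360811)) (array([ 0.45279319, -0.26550021]), np.float64(0.03732556852229219))
0.02 (array([ 0.44186143, -0.2502756 ]), np.float64(0.03655558825831311)) (array([ 0.45138104, -0.26281928]), np.float64(0.03689328810847682))
blue ((344.8785400390625, 202.115478515625), (26.261112213134766, 37.86735534667969), 90.61995697021484) ((385.4825134277344, 196.76370239257812), (40.276763916015625, 41.7965087890625), 105.7343978881836) (array([ 0.63498749, -0.10764
[... 579 characters left out ...]
 -0.10675361]), np.float64(0.03612351432377717))
top [[50, 49, 46], [158, 178, 182], [231, 239, 234], [234, 242, 236], [253, 254, 255], [253, 254, 255], [253, 254, 255], [180, 191, 199], [204, 217, 223], [198, 210, 218], [172, 182, 190], [172, 183, 190], [254, 254, 255], [254, 255, 255], [253, 254, 255], [233, 239, 234], [230, 237, 232], [234, 248, 250], [52, 52, 48]]
scene [[222, 235, 231], [221, 234, 230], [221, 234, 231], [241, 249, 251], [248, 253, 254], [248, 253, 254], [235, 246, 250], [180, 198, 207], [183, 202, 212], [175, 192, 201], [163, 180, 189], [166, 183, 191], [247, 253, 254], [247, 253, 254], [242, 250, 253], [205, 223, 219], [210, 226, 222], [209, 225, 221], [210, 225, 221]]
```

```bash
python3 - <<'E'
import pickle
from h import *
F=pickle.load(open("F.pkl","rb"))
E={}
for n,b,t in(("top",(190,230,66,66),lambda im:im[...,0]>243),("scene",(222,272,75,72),lambda im:im[...,2].astype(int)>241)):
    x,y,w,h=b; m=np.zeros((480,640),np.uint8);m[y:y+h,x:x+w]=t(F[n]["color"][y:y+h,x:x+w])
    m=cv2.morphologyEx(m,cv2.MORPH_OPEN,np.ones((3,3),np.uint8))
    c=max(cv2.findContours(m,0,1)[0],key=cv2.contourArea)[:,0]; 
    hull=cv2.convexHull(c.astype(np.int32))
    mm=np.zeros_like(m);cv2.drawContours(mm,[hull],-1,1,-1);
    cc=cv2.findContours(mm,0,cv2.CHAIN_APPROX_NONE)[0][0][:,0]
    E[n]=cv2.fitEllipse(cc.astype(np.float32).reshape(-1,1,2)); print(n,E[n])
    print(circ(np.array([plane(F[n],p,0.036) for p in cc])))
    d=F[n]["color"].copy();cv2.drawContours(d,[hull],-1,(0,0,255),1);cv2.imwrite(f"pics/st_{n}.png",cv2.resize(d[y-20:y+h+20,x-20:x+w+20],None,fx=4,fy=4))
print(tri(F["scene"],E["scene"][0],F["top"],E["top"][0]))
a=cv2.imread("pics/st_top.png");b=cv2.imread("pics/st_scene.png");h=min(a.shape[0],b.shape[0]);cv2.imwrite("pics/st.png",cv2.resize(np.hstack([a[:h],b[:h]]),None,fx=.8,fy=.8))
E
```

```text
top ((220.3848114013672, 262.9872131347656), (41.60898971557617, 42.88164138793945), 56.34006881713867)
(array([0.47607623, 0.15397352]), np.float64(0.035278455956377436))
scene ((257.54022216796875, 306.5849914550781), (37.023345947265625, 47.244380950927734), 76.77754974365234)
(array([0.47674451, 0.15411798]), np.float64(0.03545834391135281))
(array([0.47610277, 0.15432374, 0.0352179 ]), np.float64(0.0005581746031010026))
```

View pics/st.png

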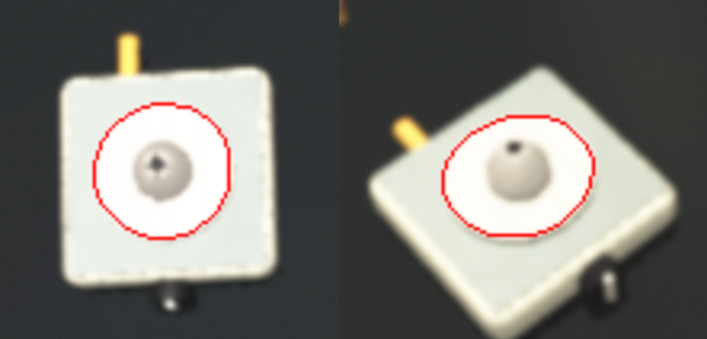

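Positions measured:

| Object | x (m) | y (m) | Height check |
|---|---|---|---|
| Adapter | 0.453 | -0.267 | resting on the table |
| Blue cap | 0.635 | -0.108 | resting on the table |
| Port | 0.476 | 0.154 | upper face at about 35.5 mm (two views agree) |

Next I'll compute the move to above the adapter.

```bash
cat > d.py <<'E'
import sys,numpy as np
from scipy.spatial.transform import Rotation as R
from bench import readout
s=readout.get_state();r=R.from_rotvec(s["tool_rot"])
t=np.array([float(a) for a in sys.argv[1:4]])
print("t",round(s["time_s"],2),"pos",s["tool_pos"].round(4),"w",round(s["gripper_width"],4),"F",s["ft_force"].round(1),"q",s["q"].round(2))
print("tool delta mm",(r.inv().apply(t-s["tool_pos"])*1000).round(1), "rot to upright same yaw:",end=" ")
x=r.as_matrix()[:,0];a=np.arctan2(x[1],x[0]) if len(sys.argv)<5 else float(sys.argv[4])
G=R.from_matrix(np.array([[np.cos(a),np.sin(a),0],[np.sin(a),-np.cos(a),0],[0,0,-1]]))
print((r.inv()*G).as_rotvec().round(4),"yaw",round(np.arctan2(x[1],x[0]),3))
E
python3 d.py .4533 -.2666 .30
```

```text
t 0.2 pos [ 0.1747 -0.6519  0.4042] w 0.0939 F [-0.7  0.4  0.7] q [ 1.16  0.43  0.07  1.61 -0.03  1.11 -0.07]
tool delta mm [ 368.9 -300.   104.5] rot to upright same yaw: [-0.0008  0.0001 -0.    ] yaw 0.262
```

Call:
send_rows(moves=[20, -16, 5, 0, 0, 0, 1, 50, -41, 14, 0, 0, 0, 1, 80, -65, 22, 0, 0, 0, 1, 110, -90, 31, 0, 0, 0, 1, 140, -114, 40, 0, 0, 0, 1], squeeze=30)

```text
time_s: 0.62
tool_pos: [0.281, -0.5039, 0.3643]
tool_rot: [3.115, 0.409, 0.0]
ft_force: [1.4, -1.9, -0.2]
gripper_width: 0.0942
```

Call:
send_rows(moves=[30, -24, 8, 0, 0, 0, 1, 60, -49, 17, 0, 0, 0, 1, 90, -73, 25, 0, 0, 0, 1, 120, -98, 34, 0, 0, 0, 1, 150, -122, 42, 0, 0, 0, 1])

```text
time_s: 1.03
tool_pos: [0.3943, -0.3472, 0.3223]
tool_rot: [-3.115, -0.41, -0.0]
ft_force: [1.4, -0.9, 0.7]
gripper_width: 0.094
```

```bash
python3 d.py .4533 -.2666 .30
```

```text
t 1.03 pos [ 0.3943 -0.3472  0.3223] w 0.094 F [ 1.4 -0.9  0.7] q [ 0.67  0.28 -0.09  2.01  0.03  0.85 -0.74]
tool delta mm [ 77.8 -62.6  22.3] rot to upright same yaw: [-0. -0.  0.] yaw 0.262
```

Call:
send_rows(moves=[26, -21, 7, 0, 0, 0, 1, 52, -42, 15, 0, 0, 0, 1, 72, -58, 22, 0, 0, 0, 1, 78, -63, 22, 0, 0, 0, 1, 78, -63, 22, 0, 0, 0, 1])

```text
time_s: 1.45
tool_pos: [0.4539, -0.266, 0.3004]
tool_rot: [-3.113, -0.415, 0.0]
ft_force: [0.6, 0.5, 0.2]
gripper_width: 0.0943
```

```bash
python3 d.py .4533 -.2666 .21;python3 - <<'E'
from bench import grab_frame
import cv2
a=grab_frame("top")["color"];b=grab_frame("scene")["color"]
import numpy as np
cv2.imwrite("pics/p1.png",np.hstack([cv2.resize(a[240:400,370:530],(400,400)),cv2.resize(b[120:280,390:550],(400,400))]))
E
```

```text
t 1.45 pos [ 0.4539 -0.266   0.3004] w 0.0943 F [0.6 0.5 0.2] q [ 0.52  0.32 -0.13  2.03  0.06  0.8  -0.95]
tool delta mm [-0.7  0.5 90.4] rot to upright same yaw: [-0.0009  0.0001 -0.    ] yaw 0.265
```

View pics/p1.png

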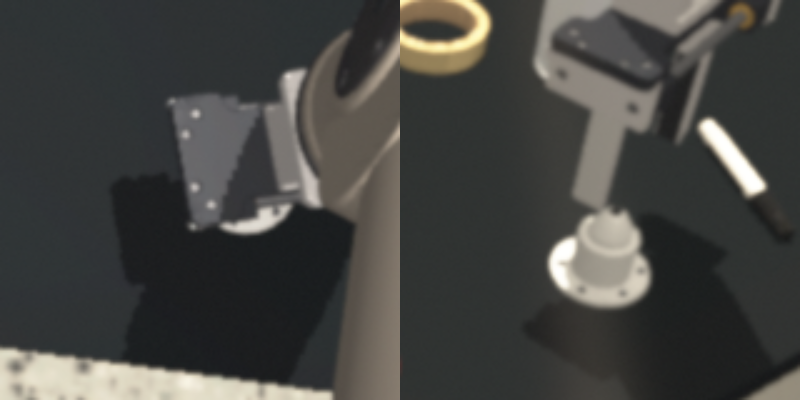

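The gripper is centred over the adapter, with a finger visible behind it. I'll go down and grip.

Call:
send_rows(moves=[-1, 0, 25, 0, 0, 0, 1, -1, 0, 50, 0, 0, 0, 1, -1, 0, 75, 0, 0, 0, 1, -1, 0, 88, 0, 0, 0, 1, -1, 0, 90, 0, 0, 0, 1])

```text
time_s: 1.97
tool_pos: [0.4501, -0.2695, 0.2087]
tool_rot: [-3.114, -0.406, 0.005]
ft_force: [-0.4, 0.7, 0.0]
gripper_width: 0.0939
```

Call:
send_rows(moves=[0, 0, 0, 0, 0, 0, 0.35, 0, 0, 0, 0, 0, 0, 0.35, 0, 0, 0, 0, 0, 0, 0.35, 0, 0, 0, 0, 0, 0, 0.3, 0, 0, 0, 0, 0, 0, 0.3], squeeze=30)

```text
time_s: 2.38
tool_pos: [0.452, -0.2684, 0.2115]
tool_rot: [3.114, 0.41, 0.002]
ft_force: [0.7, 0.3, 0.1]
gripper_width: 0.0641
```

Call:
send_rows(moves=[0, 0, 0, 0, 0, 0, 0.3, 0, 0, 0, 0, 0, 0, 0.3, 0, 0, 0, 0, 0, 0, 0.3, 0, 0, 0, 0, 0, 0, 0.3, 0, 0, 0, 0, 0, 0, 0.3])

```text
time_s: 2.8
tool_pos: [0.4519, -0.2682, 0.2108]
tool_rot: [3.115, 0.41, 0.0]
ft_force: [-1.9, 0.7, 5.2]
gripper_width: 0.0436
```

```bash
python3 d.py .4763 .1541 .31
```

```text
t 2.8 pos [ 0.4519 -0.2682  0.2108] w 0.0436 F [-1.9  0.7  5.2] q [ 0.51  0.45 -0.12  2.08  0.09  0.61 -0.98]
tool delta mm [ 132.9 -401.5  -99.2] rot to upright same yaw: [ 0.     -0.0001 -0.    ] yaw 0.262
```

Call:
send_rows(moves=[0, 0, -15, 0, 0, 0, 0.3, 0, 0, -40, 0, 0, 0, 0.3, 0, 0, -70, 0, 0, 0, 0.3, 0, 0, -95, 0, 0, 0, 0.3, 0, 0, -100, 0, 0, 0, 0.3])

```text
time_s: 3.22
tool_pos: [0.4525, -0.2685, 0.3143]
tool_rot: [3.112, 0.41, 0.006]
ft_force: [0.9, -0.2, -2.0]
gripper_width: 0.0434
```

Call:
send_rows(moves=[10, -20, 0, 0, 0, 0, 0.3, 20, -50, 0, 0, 0, 0, 0.3, 30, -80, 0, 0, 0, 0, 0.3, 40, -110, 0, 0, 0, 0, 0.3, 50, -145, 0, 0, 0, 0, 0.3])

```text
time_s: 3.63
tool_pos: [0.4622, -0.1144, 0.31]
tool_rot: [-3.115, -0.408, 0.001]
ft_force: [0.8, -0.7, -2.8]
gripper_width: 0.0434
```

```bash
python3 d.py .4748 .1536 .31;python3 - <<'E'
from bench import grab_frame
import cv2
a=grab_frame("top")["color"];b=grab_frame("scene")["color"]
import numpy as np
cv2.imwrite("pics/p2.png",np.hstack([cv2.resize(a,(400,300)),cv2.resize(b,(400,300))]))
E
```

```text
t 3.63 pos [ 0.4622 -0.1144  0.31  ] w 0.0434 F [ 0.8 -0.7 -2.8] q [ 0.3   0.23 -0.22  2.12  0.07  0.8  -1.27]
tool delta mm [  81.2 -255.7   -0. ] rot to upright same yaw: [-0.0002  0.0006 -0.    ] yaw 0.261
```

View pics/p2.png

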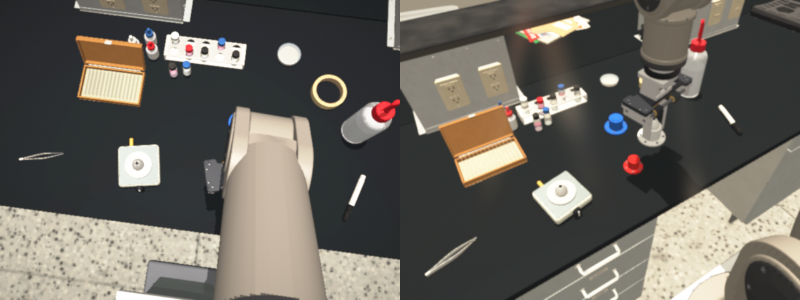

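The adapter is held upright in the gripper and nothing else has moved. I'll carry on to the port.

Call:
send_rows(moves=[10, -31, 0, 0, 0, 0, 0.3, 20, -63, 0, 0, 0, 0, 0.3, 30, -95, 0, 0, 0, 0, 0.3, 40, -126, 0, 0, 0, 0, 0.3, 49, -155, 0, 0, 0, 0, 0.3])

```text
time_s: 4.15
tool_pos: [0.4694, 0.0488, 0.3101]
tool_rot: [-3.114, -0.41, 0.001]
ft_force: [-0.2, -1.4, -2.4]
gripper_width: 0.0439
```

Call:
send_rows(moves=[10, -30, 0, 0, 0, 0, 0.3, 20, -60, 0, 0, 0, 0, 0.3, 28, -86, 0, 0, 0, 0, 0.3, 32, -100, 0, 0, 0, 0, 0.3, 32, -100, 0, 0, 0, 0, 0.3])

```text
time_s: 4.57
tool_pos: [0.4745, 0.1553, 0.3101]
tool_rot: [-3.112, -0.416, 0.001]
ft_force: [-1.4, -0.4, -2.3]
gripper_width: 0.0434
```

```bash
python3 d.py .4748 .1536 .31;python3 - <<'E'
from bench import grab_frame
import cv2
from h import *
f=grab_frame("top");g=grab_frame("scene");a=f["color"];b=g["color"]
u=proj(f,[.476,.154,.1]);v=proj(g,[.476,.154,.1])
x,y=u.astype(int);p,q=v.astype(int)
print(x,y,p,q)
cv2.imwrite("pics/p3.png",np.hstack([cv2.resize(a[y-60:y+60,x-60:x+60],(400,400),interpolation=2),cv2.resize(b[q-60:q+60,p-60:p+60],(400,400),interpolation=2)]))
E
```

```text
t 4.57 pos [0.4745 0.1553 0.3101] w 0.0434 F [-1.4 -0.4 -2.3] q [-0.12  0.28 -0.37  2.07  0.13  0.82 -1.88]
tool delta mm [-0.1  1.8  0.1] rot to upright same yaw: [-0.0014  0.0003 -0.    ] yaw 0.266
213 256 252 280
```

View pics/p3.png

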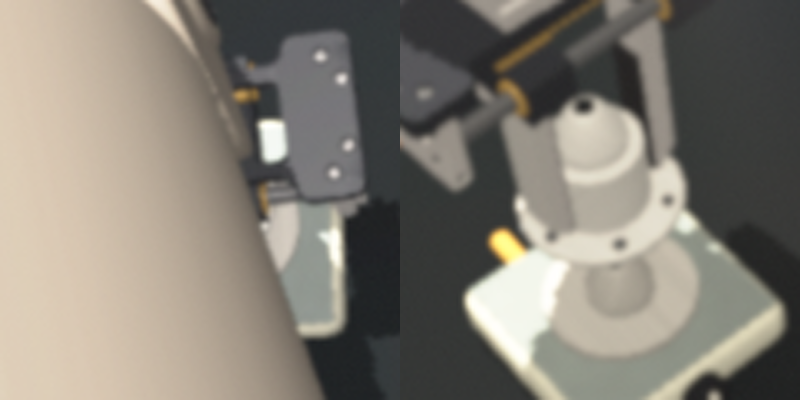

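```bash
python3 - <<'E'
import pickle
from h import *
g=pickle.load(open("F.pkl","rb"))["scene"]
print(plane(g,(246.9,251.2),.1613))
im=cv2.imread("pics/p3.png")[60:150,530:640];m=cv2.inRange(im,(0,0,0),(70,70,70))
# flange lower edge: fit to lower arc
E
```

```text
[0.47721195 0.15420922 0.1613    ]
```

The adapter tip is within about 1 mm of the port axis. I'll lower it.

Call:
send_rows(moves=[0, 1, 12, 0, 0, 0, 0.3, 0, 1, 26, 0, 0, 0, 0.3, 0, 1, 40, 0, 0, 0, 0.3, 0, 1, 52, 0, 0, 0, 0.3, 0, 1, 58, 0, 0, 0, 0.3])

```text
time_s: 5.08
tool_pos: [0.475, 0.1505, 0.2517]
tool_rot: [-3.114, -0.408, 0.001]
ft_force: [-2.9, 5.4, 1.8]
gripper_width: 0.0441
```

Call:
send_rows(moves=[0, 0, 1, 0, 0, 0, 0.3, 0, 0, 2, 0, 0, 0, 0.3, 0, 0, 3, 0, 0, 0, 0.3, 0, 0, 4, 0, 0, 0, 0.3, 0, 0, 4, 0, 0, 0, 0.3])

```text
time_s: 5.5
tool_pos: [0.4748, 0.151, 0.2485]
tool_rot: [-3.114, -0.409, 0.001]
ft_force: [-4.2, 7.6, -0.7]
gripper_width: 0.0435
```

```bash
python3 d.py .4748 .1536 .2468
```

```text
t 5.5 pos [0.4748 0.151  0.2485] w 0.0435 F [-4.2  7.6 -0.7] q [-0.15  0.37 -0.34  2.11  0.19  0.69 -1.93]
tool delta mm [ 0.7 -2.5  1.7] rot to upright same yaw: [-0.0011  0.0004 -0.    ] yaw 0.261
```

Call:
send_rows(moves=[0.5, -2.5, 0, 0, 0, 0, 0.3, 0.5, -2.5, 1, 0, 0, 0, 0.3, 0.5, -2.5, 2, 0, 0, 0, 0.3, 0.5, -2.5, 2.5, 0, 0, 0, 0.3, 0.5, -2.5, 2.5, 0, 0, 0, 0.3])

```text
time_s: 5.92
tool_pos: [0.4751, 0.153, 0.2467]
tool_rot: [3.114, 0.409, 0.0]
ft_force: [-5.1, -1.9, 13.7]
gripper_width: 0.0436
```

```bash
python3 d.py .4748 .1536 .2468
```

```text
t 5.92 pos [0.4751 0.153  0.2467] w 0.0436 F [-5.1 -1.9 13.7] q [-0.15  0.38 -0.34  2.11  0.2   0.68 -1.93]
tool delta mm [-0.1 -0.6 -0.1] rot to upright same yaw: [ 0.0007 -0.     -0.    ] yaw 0.261
```

The adapter is home: origin at about 36 mm with 14 N of contact force. I'll release it and rise.

Call:
send_rows(moves=[0, 0, 0, 0, 0, 0, 1, 0, 0, 0, 0, 0, 0, 1, 0, 0, 0, 0, 0, 0, 1, 0, 0, 0, 0, 0, 0, 1, 0, 0, 0, 0, 0, 0, 1])

```text
time_s: 6.33
tool_pos: [0.475, 0.1535, 0.2461]
tool_rot: [-3.115, -0.41, 0.0]
ft_force: [0.3, 0.4, -0.9]
gripper_width: 0.0734
```

Call:
send_rows(moves=[0, 0, 0, 0, 0, 0, 1, 0, 0, -15, 0, 0, 0, 1, 0, 0, -35, 0, 0, 0, 1, 0, 0, -60, 0, 0, 0, 1, 0, 0, -70, 0, 0, 0, 1])

```text
time_s: 6.75
tool_pos: [0.4754, 0.154, 0.3187]
tool_rot: [-3.114, -0.41, -0.004]
ft_force: [1.6, 0.3, 1.2]
gripper_width: 0.0941
```

```bash
python3 d.py .6348 -.1078 .29
```

```text
t 6.75 pos [0.4754 0.154  0.3187] w 0.0941 F [1.6 0.3 1.2] q [-0.12  0.27 -0.37  2.06  0.13  0.83 -1.87]
tool delta mm [ 86.2 294.1  28.8] rot to upright same yaw: [-0.0003 -0.0025  0.    ] yaw 0.262
```

Call:
send_rows(moves=[6, 20, 0, 0, 0, 0, 1, 15, 53, 0, 0, 0, 0, 1, 25, 87, 0, 0, 0, 0, 1, 35, 120, 0, 0, 0, 0, 1, 45, 154, 5, 0, 0, 0, 1])

```text
time_s: 7.17
tool_pos: [0.5591, 0.0152, 0.3117]
tool_rot: [3.114, 0.411, 0.002]
ft_force: [0.9, 1.3, 0.8]
gripper_width: 0.0939
```

Call:
send_rows(moves=[9, 32, 5, 0, 0, 0, 1, 18, 64, 10, 0, 0, 0, 1, 28, 97, 15, 0, 0, 0, 1, 38, 128, 20, 0, 0, 0, 1, 41, 140, 24, 0, 0, 0, 1])

```text
time_s: 7.58
tool_pos: [0.6354, -0.1126, 0.2862]
tool_rot: [3.114, 0.404, -0.0]
ft_force: [-0.7, -0.8, 0.4]
gripper_width: 0.0941
```

Call:
send_rows(moves=[0, 0, 0, 0, 0, 0, 1, 0, 0, 0, 0, 0, 0, 1, 0, 0, 0, 0, 0, 0, 1, 0, 0, 0, 0, 0, 0, 1, 0, 0, 0, 0, 0, 0, 1])

```text
time_s: 8.0
tool_pos: [0.6339, -0.1068, 0.2877]
tool_rot: [-3.114, -0.412, -0.001]
ft_force: [0.2, -1.0, -0.1]
gripper_width: 0.0939
```

```bash
python3 d.py .6348 -.1078 .21;python3 - <<'E'
from bench import grab_frame
import cv2
from h import *
f=grab_frame("top");g=grab_frame("scene");a=f["color"];b=g["color"]
p,q=260,290
cv2.imwrite("pics/p4.png",np.hstack([cv2.resize(a,(533,400)),cv2.resize(b[100:360,190:390],(260,400),interpolation=2)]))
E
```

```text
t 8.0 pos [ 0.6339 -0.1068  0.2877] w 0.0939 F [ 0.2 -1.  -0.1] q [ 0.24  0.5  -0.23  1.77  0.14  0.89 -1.36]
tool delta mm [ 0.6  1.2 77.7] rot to upright same yaw: [-0.0001 -0.0005  0.    ] yaw 0.263
```

View pics/p4.png

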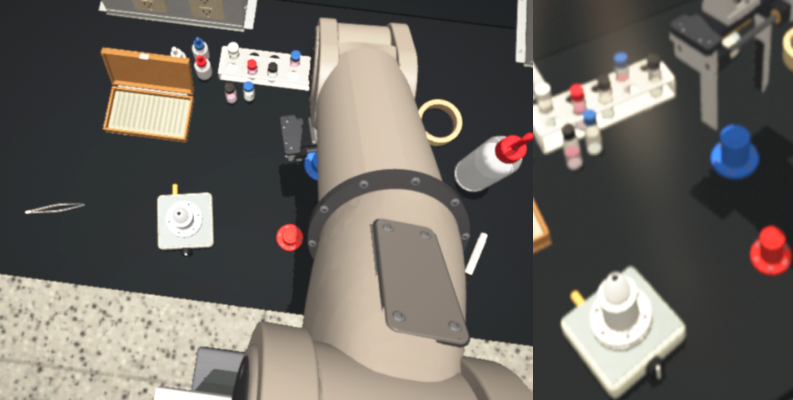

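The adapter stands upright on the port, and the jaws are over the blue cap. I'll go down and grip the cap.

Call:
send_rows(moves=[1, 1, 20, 0, 0, 0, 1, 1, 1, 42, 0, 0, 0, 1, 1, 1, 62, 0, 0, 0, 1, 1, 1, 75, 0, 0, 0, 1, 1, 1, 78, 0, 0, 0, 1])

```text
time_s: 8.52
tool_pos: [0.6346, -0.1084, 0.2071]
tool_rot: [-3.114, -0.411, 0.004]
ft_force: [-0.4, 0.4, -0.1]
gripper_width: 0.0937
```

Call:
send_rows(moves=[0, 0, 0, 0, 0, 0, 1, 0, 0, 0, 0, 0, 0, 0.35, 0, 0, 0, 0, 0, 0, 0.35, 0, 0, 0, 0, 0, 0, 0.3, 0, 0, 0, 0, 0, 0, 0.3], squeeze=25)

```text
time_s: 8.93
tool_pos: [0.6356, -0.1088, 0.2101]
tool_rot: [3.114, 0.41, 0.002]
ft_force: [0.2, 0.0, 0.5]
gripper_width: 0.0706
```

Call:
send_rows(moves=[0, 0, 0, 0, 0, 0, 0.3, 0, 0, 0, 0, 0, 0, 0.3, 0, 0, 0, 0, 0, 0, 0.3, 0, 0, 0, 0, 0, 0, 0.3, 0, 0, 0, 0, 0, 0, 0.3])

```text
time_s: 9.35
tool_pos: [0.6353, -0.1087, 0.2093]
tool_rot: [-3.115, -0.41, -0.0]
ft_force: [-0.3, 0.0, 2.4]
gripper_width: 0.0441
```

```bash
python3 d.py .6348 -.1078 .34; python3 - <<'E'
from bench import grab_frame
from h import *
f=grab_frame("top");g=grab_frame("scene")
R=[]
for n,F,b in(("top",f,None),("scene",g,None)):
    u=proj(F,[.4763,.1541,.098]).astype(int);print(n,u)
    c=F["color"][u[1]-25:u[1]+25,u[0]-25:u[0]+25];R.append(cv2.resize(c,(400,400),interpolation=2))
    gr=cv2.cvtColor(c,6)[17:33,17:33];i=np.unravel_index(gr.argmin(),gr.shape)
    y,x=np.mgrid[0:16,0:16];w=np.clip(gr.min()+40.-gr,0,None);w[(abs(y-i[0])>2)|(abs(x-i[1])>2)]=0
    uv=((w*x).sum()/w.sum()+u[0]-8,(w*y).sum()/w.sum()+u[1]-8);print(uv,gr.min(),plane(F,uv,.098));R.append(0) if 0 else None
    globals()[n]=uv
print(tri(f,top,g,scene))
cv2.imwrite("pics/p5.png",np.hstack(R))
E
```

```text
t 9.35 pos [ 0.6353 -0.1087  0.2093] w 0.0441 F [-0.3  0.   2.4] q [ 0.23  0.61 -0.21  1.8   0.18  0.75 -1.39]
tool delta mm [  -0.2   -1.1 -130.7] rot to upright same yaw: [-0.0001 -0.      0.    ] yaw 0.262
top [213 256]
(np.float64(214.24725274725276), np.float64(255.60439560439562)) 87 [0.47718926 0.15381633 0.098     ]
scene [252 280]
(np.float64(247.9897435897436), np.float64(272.9965811965812)) 50 [0.49352183 0.15391488 0.098     ]
(array([0.47722549, 0.15442321, 0.11392617]), np.float64(0.008772184765917039))
```

View pics/p5.png

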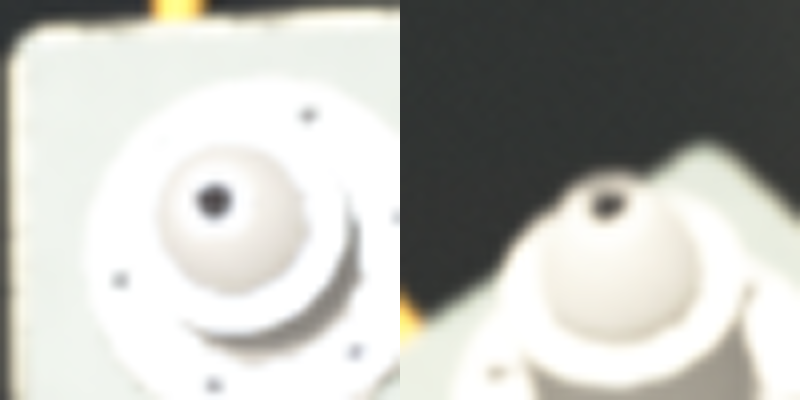

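The adapter tip hole is at top (214.6,256) and scene (252.8,281). Both agree with (0.4765, 0.154) at z≈0.098, so the adapter is seated. The automatic pick in the scene view had latched onto background, so I read that one by eye. I'll lift the cap.

Call:
send_rows(moves=[0, 0, -15, 0, 0, 0, 0.3, 0, 0, -45, 0, 0, 0, 0.3, 0, 0, -80, 0, 0, 0, 0.3, 0, 0, -115, 0, 0, 0, 0.3, 0, 0, -132, 0, 0, 0, 0.3])

```text
time_s: 9.87
tool_pos: [0.6359, -0.1088, 0.3454]
tool_rot: [3.114, 0.41, 0.006]
ft_force: [1.4, -0.0, -2.3]
gripper_width: 0.0444
```

```bash
python3 d.py .4765 .154 .34
```

```text
t 9.87 pos [ 0.6359 -0.1088  0.3454] w 0.0444 F [ 1.4 -0.  -2.3] q [ 0.25  0.44 -0.24  1.72  0.12  0.99 -1.34]
tool delta mm [ -86.  -295.1    4.6] rot to upright same yaw: [ 0.0014 -0.0037 -0.    ] yaw 0.262
```

Call:
send_rows(moves=[-6, -20, 0, 0, 0, 0, 0.3, -15, -51, 0, 0, 0, 0, 0.3, -24, -82, 0, 0, 0, 0, 0.3, -33, -113, 0, 0, 0, 0, 0.3, -42, -144, 0, 0, 0, 0, 0.3])

```text
time_s: 10.28
tool_pos: [0.5564, 0.0205, 0.3411]
tool_rot: [3.115, 0.41, -0.0]
ft_force: [0.4, 0.2, -1.5]
gripper_width: 0.0435
```

Call:
send_rows(moves=[-9, -31, 0, 0, 0, 0, 0.3, -18, -62, 0, 0, 0, 0, 0.3, -27, -93, 0, 0, 0, 0, 0.3, -35, -120, 0, 0, 0, 0, 0.3, -39, -135, 0, 0, 0, 0, 0.3])

```text
time_s: 10.7
tool_pos: [0.483, 0.1424, 0.3413]
tool_rot: [-3.114, -0.414, 0.0]
ft_force: [1.3, 0.9, -0.8]
gripper_width: 0.0437
```

Call:
send_rows(moves=[0, 0, 0, 0, 0, 0, 0.3, 0, 0, 0, 0, 0, 0, 0.3, 0, 0, 0, 0, 0, 0, 0.3, 0, 0, 0, 0, 0, 0, 0.3, 0, 0, 0, 0, 0, 0, 0.3])

```text
time_s: 11.12
tool_pos: [0.4853, 0.1389, 0.3411]
tool_rot: [3.115, 0.408, -0.0]
ft_force: [0.2, -0.6, -0.7]
gripper_width: 0.0435
```

```bash
python3 d.py .4765 .154 .2853
```

```text
t 11.12 pos [0.4853 0.1389 0.3411] w 0.0435 F [ 0.2 -0.6 -0.7] q [-0.08  0.25 -0.38  2.03  0.12  0.89 -1.83]
tool delta mm [ -4.6 -16.9  55.8] rot to upright same yaw: [0.0001 0.0002 0.    ] yaw 0.26
```

Call:
send_rows(moves=[-2, -6, 0, 0, 0, 0, 0.3, -4, -13, 0, 0, 0, 0, 0.3, -4.5, -17, 0, 0, 0, 0, 0.3, -4.5, -17, 0, 0, 0, 0, 0.3, -4.5, -17, 0, 0, 0, 0, 0.3])

```text
time_s: 11.53
tool_pos: [0.476, 0.1554, 0.3413]
tool_rot: [-3.115, -0.411, -0.0]
ft_force: [-0.6, -0.8, -2.0]
gripper_width: 0.0437
```

```bash
python3 d.py .4765 .154 .2853; python3 - <<'E'
from bench import grab_frame
from h import *
g=grab_frame("scene");u=proj(g,[.4763,.1541,.14]).astype(int)
cv2.imwrite("pics/p6.png",cv2.resize(g["color"][u[1]-50:u[1]+70,u[0]-60:u[0]+60],(500,500),interpolation=2))
E
```

```text
t 11.53 pos [0.476  0.1554 0.3413] w 0.0437 F [-0.6 -0.8 -2. ] q [-0.1   0.24 -0.39  2.03  0.12  0.89 -1.86]
tool delta mm [ 0.1  1.5 56. ] rot to upright same yaw: [-0.     -0.0001  0.    ] yaw 0.263
```

View pics/p6.png

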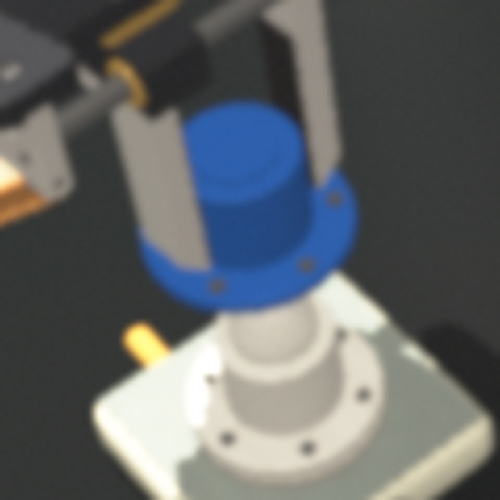

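The cap is upright and directly above the adapter's spigot. I'll lower it.

Call:
send_rows(moves=[0, 0.5, 12, 0, 0, 0, 0.3, 0, 0.5, 24, 0, 0, 0, 0.3, 0, 0.5, 36, 0, 0, 0, 0.3, 0, 0.5, 46, 0, 0, 0, 0.3, 0, 0.5, 50, 0, 0, 0, 0.3])

```text
time_s: 12.0
tool_pos: [0.476, 0.1542, 0.2899]
tool_rot: [3.115, 0.41, -0.002]
ft_force: [0.2, -0.2, -1.3]
gripper_width: 0.0438
```

Call:
send_rows(moves=[0, 0, 1, 0, 0, 0, 0.3, 0, 0, 2, 0, 0, 0, 0.3, 0, 0, 3, 0, 0, 0, 0.3, 0, 0, 4, 0, 0, 0, 0.3, 0, 0, 4, 0, 0, 0, 0.3])

```text
time_s: 12.42
tool_pos: [0.4763, 0.1546, 0.2875]
tool_rot: [-3.115, -0.41, -0.001]
ft_force: [0.3, -0.3, -2.1]
gripper_width: 0.0441
```

```bash
python3 d.py .4765 .154 .2853
```

```text
t 12.42 pos [0.4763 0.1546 0.2875] w 0.0441 F [ 0.3 -0.3 -2.1] q [-0.12  0.32 -0.37  2.08  0.16  0.77 -1.9 ]
tool delta mm [0.  0.6 2.2] rot to upright same yaw: [-0.0001 -0.0006  0.    ] yaw 0.262
```

Call:
send_rows(moves=[0, 0.5, 1, 0, 0, 0, 0.3, 0, 0.5, 2, 0, 0, 0, 0.3, 0, 0.5, 2.5, 0, 0, 0, 0.3, 0, 0.5, 2.5, 0, 0, 0, 0.3, 0, 0.5, 2.5, 0, 0, 0, 0.3])

```text
time_s: 12.83
tool_pos: [0.4765, 0.154, 0.2851]
tool_rot: [3.115, 0.41, 0.001]
ft_force: [-2.6, -1.5, 7.0]
gripper_width: 0.0433
```

```bash
python3 d.py .4765 .154 .2853
```

```text
t 12.83 pos [0.4765 0.154  0.2851] w 0.0433 F [-2.6 -1.5  7. ] q [-0.12  0.32 -0.37  2.08  0.17  0.77 -1.91]
tool delta mm [ 0.   0.  -0.2] rot to upright same yaw: [ 0.0002 -0.0004 -0.    ] yaw 0.262
```

The cap made contact at the expected height. I'll release it and retreat.

Call:
send_rows(moves=[0, 0, 0, 0, 0, 0, 1, 0, 0, 0, 0, 0, 0, 1, 0, 0, 0, 0, 0, 0, 1, 0, 0, 0, 0, 0, 0, 1, 0, 0, 0, 0, 0, 0, 1])

```text
time_s: 13.25
tool_pos: [0.4764, 0.1541, 0.2847]
tool_rot: [-3.115, -0.41, 0.0]
ft_force: [-0.5, 0.5, -0.8]
gripper_width: 0.0733
```

Call:
send_rows(moves=[0, 0, 0, 0, 0, 0, 1, 0, 0, -10, 0, 0, 0, 1, 0, 0, -30, 0, 0, 0, 1, 0, 0, -55, 0, 0, 0, 1, 0, 0, -75, 0, 0, 0, 1])

```text
time_s: 13.67
tool_pos: [0.4763, 0.1542, 0.3617]
tool_rot: [-3.114, -0.41, -0.001]
ft_force: [0.4, 0.9, 1.2]
gripper_width: 0.0941
```

Call:
send_rows(moves=[10, 30, 0, 0, 0, 0, 1, 20, 60, 0, 0, 0, 0, 1, 30, 90, 0, 0, 0, 0, 1, 40, 120, 0, 0, 0, 0, 1, 50, 150, 0, 0, 0, 0, 1])

```text
time_s: 14.08
tool_pos: [0.5641, 0.0207, 0.3607]
tool_rot: [-3.115, -0.41, -0.001]
ft_force: [1.1, 0.4, 0.6]
gripper_width: 0.0944
```

Call:
send_rows(moves=[8, 25, 0, 0, 0, 0, 1, 16, 50, 0, 0, 0, 0, 1, 20, 60, 0, 0, 0, 0, 1, 20, 60, 0, 0, 0, 0, 1, 20, 60, 0, 0, 0, 0, 1])

```text
time_s: 14.5
tool_pos: [0.5982, -0.0304, 0.36]
tool_rot: [-3.114, -0.409, 0.0]
ft_force: [-1.0, 0.5, 0.1]
gripper_width: 0.0941
```

```bash
python3 d.py .4765 .154 .34; python3 - <<'E'
from bench import grab_frame
from h import *
f=grab_frame("top");g=grab_frame("scene");R=[];E={}
for n,F in(("top",f),("scene",g)):
    u=proj(F,[.4763,.1541,.08]).astype(int);x,y=u-45
    c=F["color"][y:y+90,x:x+90];R.append(cv2.resize(c,(400,400),interpolation=2))
    i=c.astype(int);m=((i[...,0]-i[...,2])>60).astype(np.uint8)
    k=max(cv2.findContours(m,0,1)[0],key=cv2.contourArea)[:,0]+[x,y]
    if n=="scene": k=k[k[:,1]>k[:,1].max()-18]
    e=cv2.fitEllipse(k.astype(np.float32).reshape(-1,1,2));E[n]=e[0]
    print(n,e,circ(np.array([plane(F,p,.080) for p in k])))
print(tri(f,E["top"],g,E["scene"]))
cv2.imwrite("pics/p7.png",np.hstack(R))
E
```

```text
t 14.5 pos [ 0.5982 -0.0304  0.36  ] w 0.0941 F [-1.   0.5  0.1] q [ 0.16  0.36 -0.27  1.81  0.11  0.98 -1.46]
tool delta mm [ -69.9 -209.6   20.1] rot to upright same yaw: [-0.0006  0.0001 -0.    ] yaw 0.261
top ((215.97433471679688, 258.1996765136719), (42.9100341796875, 44.35239791870117), 52.489593505859375) (array([0.47645675, 0.15399611]), np.float64(0.03493173402092921))
scene ((253.8309783935547, 286.3858642578125), (43.65681838989258, 50.533226013183594), 69.91291046142578) (array([0.47610872, 0.15490972]), np.float64(0.03508686120146614))
(array([0.47588869, 0.15363804, 0.08503826]), np.float64(0.0015446501396496398))
```

View pics/p7.png

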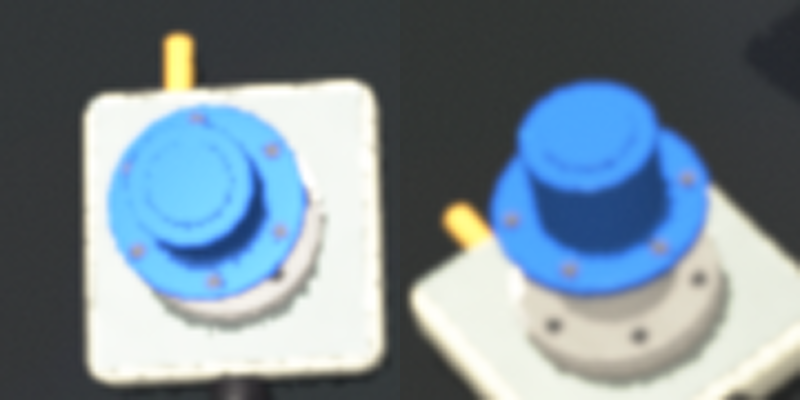

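Both parts are upright and centred, and the gripper is clear. I'll hand in.

```bash
python3 -c "
from bench import arm;print(arm.hand_in())"
```

```text
the job is handed in; nothing more can be done
None
```

I seated the adapter on the stand's port, then the blue cap on the adapter. I let go of both, moved the gripper clear, and handed the job in at about 14.5 s on the robot clock.

**Adapter:**
- It was pressed home until it met about 14 N. The tool height puts its origin about 36 mm above the table, against 36 mm when seated.
- After release, its tip showed at about (0.4765, 0.154) m in both views, within 1 mm of the port axis. It stood upright.
- My automatic pick of the tip in the scene view landed on the background, so I read that one by eye.

**Blue cap:**
- It met about 7 N at the expected height.
- After release, fitting its flange on the expected height plane gave (0.4765, 0.1540) m in the top view and (0.4761, 0.1549) m in the scene view, within 1 mm of the axis. It stood upright.

**Disagreement:** The independent two-view height of the cap's flange came out at 85 mm, where about 80 mm was expected. I attribute this to the scene-view ellipse being fitted to only part of the edge. I relied on the contact height and the close agreement of the two plane fits instead.

**Red cap:** I didn't re-measure it. It stood in its place in the pictures taken during the work, and the arm did not go near it.

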